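# Close a board test fixture: press plate onto its guide pins, then latch it down

## Task

A circuit board is waiting in the test fixture. Take the press plate off its sloped stand by the handle, bring it level and lower it gently over the two guide pins, without forcing it down crooked or letting it drop, until its pads rest on the board; then swing the hook latch's lever fully over, so that its hook draws the plate and board down onto the spring probes and holds them there. Do not disturb the relay, the side cutters or the capacitor lying nearby.

Things in the scene. Friction and masses are not known exactly. Their poses are not given: they have to be found in the camera images.
- riser: Fixed grey bench riser with a dark mat, 360 (x) x 440 (y) mm, its top 65 mm above the desk; fixture, stand and bystanders are on it. Origin on the desk under its middle.
- fixture_base: Board test fixture, fixed on the riser: grey box with aluminium top, 167 (x) x 142 (y) x 40 mm high, spanning x -105 to +62, y -71 to +71 mm. Origin under it midway between the two guide pins, z up; at yaw 0 its latch side (-x) faces the robot. The open latch, at y -13 to +13 mm, keeps in front of x -61 mm and below 105 mm.
- pin_left (a point): Tip of the guide pin at x 0, y +50 mm of the fixture, 106 mm above its underside. Upright steel pin, 10 mm diameter, the last 10 mm narrowing to a rounded nose. Axes as the fixture.
- pin_right (a point): Tip of the other, equal guide pin, at x 0, y -50 mm of the fixture, 106 mm above its underside. Axes as the fixture.
- press_plate: Loose aluminium plate, 104 (x) x 130 (y) x 14 mm, about 0.5 kg. Origin: centre of its underside, z to the handle side. Two 11.6 mm through holes at x 0, y +-50 mm fit over the pins, either way round. Four pads, 8 mm wide, 14 mm long, stick out below at x +-34, y +-28 mm. Starts on the stand, sloping 35 degrees, +x edge up. On the board its origin is 71.5 mm above the fixture's, latched 3 mm lower.
- plate_grip (a point): Centre of the press plate's handle bar, 46 mm above the plate's origin along the plate's z, axes as the plate. The black bar is 14 mm wide (x; these flat sides are gripped), 66 mm long (y), 14 mm high, on two posts at y +-27 mm; 25 mm are free between its underside and the plate.
- plate_stand: Fixed stand, open frame of grey sheet, about 105 (x) x 136 (y) x 93 mm high, sloping 35 degrees: low at its front (-x), where two tabs rise 11 mm square to the slope as a lip, high at the back. Origin under its middle, on the riser. Lift the plate off square to the slope.
- latch_pivot (a point): Pivot of the hook latch, on the fixture at x -48, y 0, z 52 mm, below the plate's front edge; the pivot axis is the fixture's y. Axes as the fixture.
- latch_grip (a point): Centre of the black grip, a barrel of 22 mm diameter, 26 mm long across (fixture's y), with flat ends, at the end of the latch's lever, 100 mm from the pivot. It moves on a circle about the pivot in the fixture's x-z plane; its flat ends can be pinched from above. Swinging it takes up to about 6 N.
- latch (a joint): Angle of the hook latch, rad. 0: open, the lever leaning out to -x with the grip 23 degrees above level; grows as the lever swings up towards +x. From about 0.4 its hook slides over the plate's front edge at y 0 and draws the plate 3 mm down; past 0.85 it is over centre; shut at 0.95 (stop 0.98), the lever then leans 13 degrees short of upright. It falls back open from below 0.4.
- nest (a joint): How far the black, spring-borne nest with the green board (top 57.6 mm above the fixture's underside) is pressed down, m: 0 up, 0.005 at its stop, about 0.003 with the latch shut. Its springs carry the plate's weight without giving and take about 6 N more to go 3 mm down.
- relay: Loose plug-in relay in a clear case, 21 x 28 x 38 mm, standing behind the stand; bystander. Origin under its middle.
- side_cutter: Loose side cutters with red handles, 45 x 133 x 14 mm, lying near the riser's front edge; bystander. Origin under their middle.
- capacitor: Loose dark can capacitor, 35 mm diameter, 56 mm high, standing in front between stand and fixture; bystander. Origin under its middle.

How it is judged:
By the outcome, as a careful person would: the job done as asked, in the order asked, and still so for the second after the job is handed in, with the robot touching nothing.
It also fails if it takes over 64 s, if anything falls off the work surface, if the arm or the gripper's body presses on something with over 40 N, if the wrist force passes 120 N, or if a joint passes its speed limit or range.

## Robot

A 7-joint arm with a two-finger parallel gripper is mounted at the origin on a cart in front of the work surface, level with it; the furniture and walls round the work are solid. World frame = base frame: x ahead of the robot, y to its left, z up, the work surface at z = 0. Lengths are in m, angles in rad, forces in N, time in s.
With the tool pointing down it reaches from about 0.425 to 1.025 m from the base axis. Payload 9.4 kg.
Tool frame: the origin (TCP) lies between the finger pads; the fingertips stand bot.tip_reach ahead of it and the grasp point (between the pads) lies 5 mm behind it (bot.tip_reach is the distance from the TCP to the fingertips, in m); z points along the fingers, y is the line along which they close (so a half turn about z gives the same grasp; the last joint's range is limited). The gripper opens to 93 mm and grips with 3 to 60 N. Pads are 15 mm wide; open, the fingers measure 128 mm over their backs; the gripper's body (75 mm by 188 mm) begins 65 mm behind the grasp point.
Start: joints at [-1.413, 0.599, -0.003, 1.599, 0.002, 0.943, -0.08], TCP at [0.169, 0.705, 0.233] pointing down, gripper open.
Joint ranges: [-2.57, 2.57], [-0.35, 1.97], [-1.29, 1.29], [0.11, 2.56], [-1.05, 4.19], [0.11, 1.86], [-2.63, 2.63]. Speed limits (rad/s): [2.22, 2.22, 3.01, 3.01, 3.14, 3.14, 3.14].

## Interface

Orientations are given as a unit quaternion [x, y, z, w].
In Python, from plant import monitor, snapshot, camera_params, hand_in, bot gives the robot as it stands. The module is installed in compiled form; this text tells all that it offers.
- The arm moves only by the shell command python3 -m pendant 'ROWS' [FORCE]. ROWS is JSON, a list of rows, each a list of 3 entries, a list of its own where there are three numbers: the shift along the tool's x, y, z normalised to -1 to 1, where 1 is 200 mm, then the turn, a rotation vector about the tool's x, y, z normalised to -1 to 1, where 1 is 180 degrees, then the opening, from -1 (shut) to 1 (fully open). In form: [[[tx, ty, tz], [wx, wy, wz], fingers], ...]. A call has 1 to 12 rows; each row is the pose to reach, as a shift and turn from the pose commanded when the call began, along the tool's axes at that moment, turning the shorter way round; what a row does not reach only later rows make up. A row lasts 1/8 s, in which the tool goes at most 62.5 mm and 10.7 degrees, less where a joint would pass 70% of its speed; a pose out of reach is approached as far as the arm can. A call with a number of a shift or a turn outside -1 to 1 is refused whole. A call with a gripper value outside its range is refused whole. The fingers move at their own pace and stop on an object; FORCE is the grip in N (left out, the last holds). Time passes only in rows, so rows that repeat a pose let the fingers close. It gives the time, the measured TCP pose, the force, the opening and the grip force at its end, in the units of the state.
- monitor.sense(): the state, without advancing time (a new reading comes with each control period).
- snapshot(name): name is "scene" or "top" or "wrist"; returns (picture, depth): 400x640x3 uint8, red, green, blue; 400x640 float32, m along the optical axis (not along the pixel's ray), 0 where there is no reading.
- camera_params(name): a dict with "fov_y" (degrees; the focal length in pixels is half the picture's height over the tangent of half this angle, whatever the lens; pixels are square), "cx", "cy" (the principal point, pixels), "dist" ([k1, k2, p1, p2, k3] as OpenCV has them; the pictures are not rectified), "origin" and "attitude" of the camera in the world. Camera axes: x right, y down, z forward; pixel columns grow to the right and rows downward; lengths in m; the calibration is good to about 2 mm. A picture is of the moment at which its call begins: read the wrist's pose just before it. camera_params takes no time and is no camera call; for the wrist camera it gives the pose at the moment of the call.
- hand_in(): hands the job in; it is judged then, once.
The state is a dict: "time": time; "joint_pos": joint angles; "qd": joint speeds; "joint_efforts": joint torques, N m; "position": TCP position; "orientation": TCP orientation; "force": force on the tool from outside, world axes, zero at the start; "ft_torque": the same for the moment, N m; "gripper_width": opening from 0.0 (shut) to 1.0 (fully open); "gripper_force": force on a finger pad.
Only numpy, scipy, OpenCV 4.12 (cv2) and the standard library are available. Lean on these libraries where they do the work, as an engineer would, in place of code of your own. Each camera call takes 0.05 s, during which the arm holds its last target. There are 200 camera calls.

## Working session

There is one attempt and no reset: what is moved stays moved. The work goes in short steps, Python scripts to look and compute and a shell command to move; the robot and the scene stay as the last step left them, time stands still between calls to the robot, and variables do not carry over. Pictures are saved under pics/ and viewed, at most 11 in all, crops included, and the job is handed in when it is done.

```bash
mkdir -p pics
cat > h.py <<'E'
import numpy as np, cv2
from scipy.spatial.transform import Rotation as R
from plant import monitor, snapshot, camera_params, hand_in, bot
def K(p):
    f=200/np.tan(np.radians(p['fov_y'])/2)
    return np.array([[f,0,p['cx']],[0,f,p['cy']],[0,0,1.]])
def Rc(p):
    a=np.array(p['attitude'],float)
    return R.from_quat(a).as_matrix() if a.size==4 else a.reshape(3,3)
def rays(p,uv):
    n=cv2.undistortPoints(np.array(uv,float).reshape(-1,1,2),K(p),np.array(p['dist'],float))[:,0]
    return np.c_[n,np.ones(len(n))]@Rc(p).T
def onplane(p,uv,z):
    r=rays(p,uv);o=np.array(p['origin']);return o+r*((z-o[2])/r[:,2])[:,None]
def cloud(p,d):
    v,u=np.mgrid[0:400,0:640];r=rays(p,np.c_[u.ravel(),v.ravel()])
    return (np.array(p['origin'])+r*d.reshape(-1,1)).reshape(400,640,3)
def project(p,X):
    Rm=Rc(p).T;t=-Rm@np.array(p['origin'])
    return cv2.projectPoints(np.array(X,float).reshape(-1,1,3),cv2.Rodrigues(Rm)[0],t,K(p),np.array(p['dist'],float))[0][:,0]
def tri(p1,uv1,p2,uv2):
    a=rays(p1,[uv1])[0];b=rays(p2,[uv2])[0];o1=np.array(p1['origin']);o2=np.array(p2['origin'])
    s=np.linalg.lstsq(np.c_[a,-b],o2-o1,rcond=None)[0];A=o1+a*s[0];B=o2+b*s[1]
    return (A+B)/2,np.linalg.norm(A-B)
def snap(n,save=None):
    p=camera_params(n);im,d=snapshot(n)
    if save: cv2.imwrite('pics/'+save+'.png',im[:,:,::-1]);np.savez('pics/'+save,im=im,d=d,p=np.array(p,dtype=object))
    return p,im,d
def load(s):
    z=np.load('pics/'+s+'.npz',allow_pickle=True);return z['p'].item(),z['im'],z['d']
def delta(pos,Rm,s=None):
    "normalised rows to reach pos,Rm from measured pose"
    s=s or monitor.sense();R0=R.from_quat(s['orientation'])
    return R0.inv().apply(np.array(pos)-s['position'])/.2,(R0.inv()*R.from_matrix(Rm)).as_rotvec()/np.pi
E
python3 - <<'E'
from h import *
np.set_printoptions(precision=4,suppress=True)
s=monitor.sense();print(s,bot.tip_reach)
for n in('scene','top'):
    p,im,d=snap(n,n+'0');print(n,p)
E
```

```text
{'time': 0.0, 'joint_pos': array([-1.4127,  0.6001, -0.0026,  1.6002,  0.0018,  0.9429, -0.0798]), 'qd': array([ 0.0014,  0.0015,  0.0001, -0.0008, -0.0014,  0.0001,  0.0013]), 'joint_efforts': array([ -0.0004, -76.5075,   1.4974, -25.2349,  -0.0524,   0.017 ,
         0.0001]), 'position': array([0.1686, 0.7046, 0.2318]), 'orientation': array([ 0.1171,  0.9931, -0.0008, -0.    ]), 'force': array([0.1974, 0.0348, 0.2525]), 'ft_torque': array([ 0.0537, -0.0788,  0.025 ]), 'gripper_force': 0.0, 'gripper_width': 0.9992811878012988} 0.014
scene {'fov_y': 48.80998960027042, 'cx': 313.2110117743736, 'cy': 200.56989354885647, 'dist': array([0.04, 0.  , 0.  , 0.  , 0.  ]), 'origin': array([0.2041, 0.8598, 0.7199]), 'attitude': array([-0.2457,  0.8897, -0.3734,  0.0932])}
top {'fov_y': 42.55076047156402, 'cx': 312.476767832036, 'cy': 197.45497647271617, 'dist': array([-0.0488,  0.    ,  0.    ,  0.    ,  0.    ]), 'origin': array([0.3467, 0.3231, 0.9492]), 'attitude': array([ 0.7031, -0.7029,  0.0744, -0.0775])}
```

View pics/scene0.png

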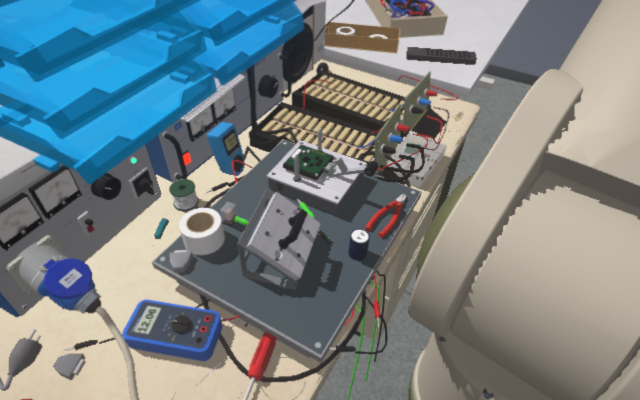

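View pics/top0.png

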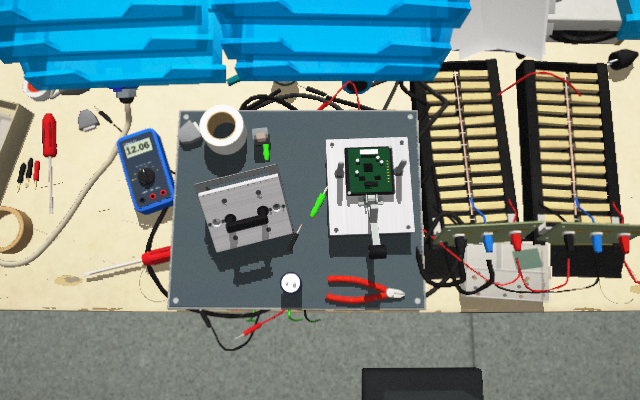

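The scene view shows the stand with the plate at about (283,238), the fixture at (315,168), the capacitor at (359,243) and the cutters at (387,215). In the top view the plate handle is at (248,218), the fixture at (371,187), the latch grip at (377,252), the relay at (262,140), the cup at (222,130) and the blue shelves across the far side. Next I'll crop both and check the depth.

Run:
```python
from h import *
np.set_printoptions(precision=4,suppress=True)
p,im,d=load('top0');C=cloud(p,d)
for n,uv in dict(bar=(248,221),grip=(377,252),board=(372,170),boxtop=(350,225),mat=(200,280),shelf1=(150,65),shelf2=(350,60),cup=(207,120),platehi=(265,190),platelo=(270,235),riserTL=(181,112),riserBR=(424,306)).items():
    print(n,C[uv[1],uv[0]])
a=cv2.resize(im[105:315,170:430],None,fx=3,fy=3,interpolation=cv2.INTER_CUBIC)
cv2.imwrite('pics/topc.png',a[:,:,::-1])
p,im,d=load('scene0')
a=cv2.resize(im[125:305,220:430],None,fx=3.3,fy=3.3,interpolation=cv2.INTER_CUBIC)
cv2.imwrite('pics/scenec.png',a[:,:,::-1])
```

```text
bar [0.4808 0.4266 0.1645]
grip [0.4325 0.2281 0.1662]
board [0.5735 0.2279 0.1248]
boxtop [0.4845 0.2644 0.1036]
mat [0.3953 0.5189 0.0669]
shelf1 [0.6316 0.5203 0.3882]
shelf2 [0.6095 0.285  0.4412]
cup [0.6649 0.5085 0.1174]
platehi [0.5334 0.4026 0.1503]
platelo [0.4676 0.3973 0.1041]
riserTL [0.7005 0.5688 0.0658]
riserBR [0.3521 0.1387 0.0665]
```

View pics/topc.png

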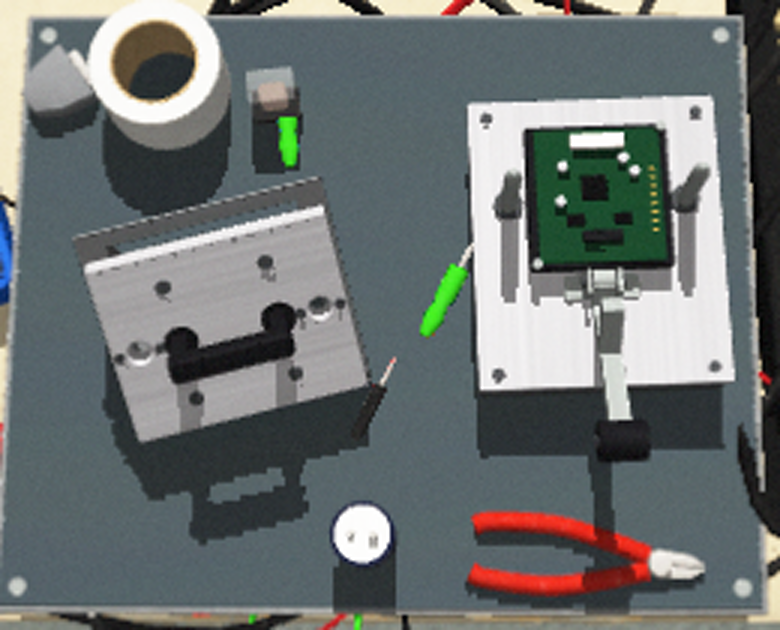

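View pics/scenec.png

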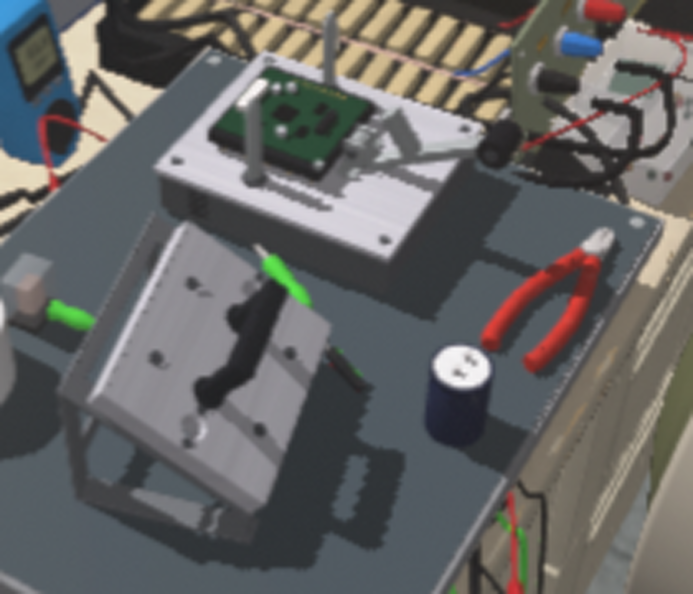

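The crops show these features:
- **Plate:** top corners at crop (85,265), (323,207), (368,383) and (142,440), with holes at (139,351) and (320,308).
- **Handle:** the bar runs from (178,365) to (292,340).
- **Pins:** tips at about (510,176) and (699,172) in the top crop, and about (252,84) and (330,14) in the scene crop.
- **Latch:** the grip is at (622,440), with the latch open.

Run:
```python
from h import *
np.set_printoptions(precision=4,suppress=True)
pt,it,dt=load('top0');ps,isc,ds=load('scene0')
T=lambda u,v:(170+(u+.5)/3-.5,105+(v+.5)/3-.5); S=lambda u,v:(220+(u+.5)/3.3-.5,125+(v+.5)/3.3-.5)
for n,a,b in(('pinL',(510,176),(252,84)),('pinR',(699,172),(330,14)),('grip',(622,440),(500,143)),('barL',(178,365),(208,390)),('barR',(292,340),(276,288))):
    print(n,*tri(pt,T(*a),ps,S(*b)))
c=onplane(pt,[T(*x) for x in((468,103),(712,97),(735,380),(481,389))],.105);print('fix corners',c)
e=[c[0]-c[3],c[1]-c[2]];print('yaw',[np.degrees(np.arctan2(x[1],x[0])) for x in e],np.degrees(np.arctan2(-(c[1]-c[0])[0]*-1,-(c[1]-c[0])[1])),'sizes',[np.linalg.norm(x) for x in e],np.linalg.norm(c[0]-c[1]))
for nm,p,im,d,poly,f in(('top',pt,it,dt,[(90,270),(320,212),(362,380),(145,434)],T),('scene',ps,isc,ds,[(185,232),(322,325),(262,505),(100,405)],S)):
    m=np.zeros((400,640),np.uint8);cv2.fillPoly(m,[np.int32([f(*x) for x in poly])],1)
    m=(m>0)&(im.min(2)>95)&(d>0);P=cloud(p,d)[m]
    for k in range(4):
        c0=np.median(P,0) if k==0 else P.mean(0);n=np.linalg.svd(P-c0,full_matrices=False)[2][2];n*=np.sign(n[2]);r=(P-c0)@n;P=P[abs(r)<max(.002,2*r.std())]
    print(nm,len(P),'c',c0,'n',n,'slope',np.degrees(np.arccos(n[2])),'yaw',np.degrees(np.arctan2(-n[1],-n[0])),r.std())
    if nm=='top':
        r=rays(p,[T(*x) for x in((85,265),(323,207),(368,383),(142,440),(139,351),(320,308))]);o=np.array(p['origin'])
        Q=o+r*(((c0-o)@n)/(r@n))[:,None];print(Q,'centre',Q[:4].mean(0),Q[4:].mean(0),[np.linalg.norm(Q[i]-Q[j]) for i,j in((0,1),(1,2),(2,3),(3,0),(4,5))])
        y=Q[4]-Q[5];print('y dir yaw',np.degrees(np.arctan2(-y[0],y[1])),'origin',Q[4:].mean(0)-.014*n,'grip',Q[4:].mean(0)+.032*n)
C=cloud(pt,dt);hsv=cv2.cvtColor(it,cv2.COLOR_RGB2HSV);b=(abs(hsv[...,0].astype(int)-100)<12)&(hsv[...,1]>170)&(dt>0);b[100:]=0
Z=C[b];print('shelf x,y,z',Z.min(0),Z.max(0),np.percentile(Z[:,0],[1,5,20]))
```

```text
pinL [0.5691 0.2848 0.183 ] 0.0019191913331841086
pinR [0.574  0.1845 0.1708] 0.00020179973082492812
grip [0.4337 0.2266 0.1563] 0.002004798958065673
barL [0.4812 0.4623 0.137 ] 0.009319713729072376
barR [0.486  0.3976 0.1553] 0.002312073748246068
fix corners [[0.6344 0.3042 0.105 ]
 [0.6381 0.1635 0.105 ]
 [0.4735 0.1572 0.105 ]
 [0.4686 0.2978 0.105 ]]
yaw [np.float64(2.2097027083586034), np.float64(2.2097113137794127)] 1.5143528013326049 sizes [np.float64(0.16595339424437566), np.float64(0.1647361715384275)] 0.14076034855922875
top 3300 c [0.5017 0.4349 0.1345] n [-0.5583 -0.1422  0.8174] slope 35.17792651596384 yaw 14.291814557110602 0.0010857813106129061
[[0.5256 0.5069 0.1634]
 [0.557  0.3823 0.1631]
 [0.4724 0.3604 0.1016]
 [0.4406 0.485  0.1015]
 [0.4853 0.4828 0.1316]
 [0.509  0.3855 0.1309]] centre [0.4989 0.4337 0.1324] [0.4971 0.4341 0.1313] [np.float64(0.1284646572757129), np.float64(0.10687461575636838), np.float64(0.12860063693966417), np.float64(0.10740637368237986), np.float64(0.10012530379041149)]
y dir yaw 13.741338676653537 origin [0.505  0.4361 0.1198] grip [0.4793 0.4296 0.1574]
scene 2449 c [0.4948 0.4457 0.1335] n [-0.5547 -0.1425  0.8198] slope 34.939123464122034 yaw 14.404401573951912 0.0008967107262524563
shelf x,y,z [ 0.5879 -0.2621  0.0008] [0.8673 0.782  0.5648] [0.5944 0.61   0.6142]
```

Run:
```python
from h import *
np.set_printoptions(precision=3,suppress=True)
for nm in('top0','scene0'):
    p,im,d=load(nm);C=cloud(p,d);hsv=cv2.cvtColor(im,cv2.COLOR_RGB2HSV);b=(abs(hsv[...,0].astype(int)-100)<12)&(hsv[...,1]>150)&(d>0);Z=C[b]
    Z=Z[(Z[:,2]>.2)]
    print(nm)
    for y0 in np.arange(-.1,.7,.1):
        q=Z[(abs(Z[:,1]-y0)<.05)]
        print('y %.1f'%y0,[(round(x0,3),*np.round(np.percentile(q[abs(q[:,0]-x0)<.01][:,2],[2,98]),2)) for x0 in np.arange(.59,.72,.02) if (abs(q[:,0]-x0)<.01).sum()>5])
```

```text
top0
y -0.1 []
y 0.0 [(np.float64(0.59), np.float64(0.53), np.float64(0.56)), (np.float64(0.61), np.float64(0.53), np.float64(0.56)), (np.float64(0.63), np.float64(0.53), np.float64(0.54))]
y 0.1 []
y 0.2 [(np.float64(0.61), np.float64(0.38), np.float64(0.53)), (np.float64(0.63), np.float64(0.39), np.float64(0.53)), (np.float64(0.65), np.float64(0.45), np.float64(0.45))]
y 0.3 [(np.float64(0.61), np.float64(0.38), np.float64(0.52)), (np.float64(0.63), np.float64(0.39), np.float64(0.52)), (np.float64(0.65), np.float64(0.45), np.float64(0.45))]
y 0.4 [(np.float64(0.61), np.float64(0.38), np.float64(0.53)), (np.float64(0.63), np.float64(0.39), np.float64(0.53)), (np.float64(0.65), np.float64(0.42), np.float64(0.49)), (np.float64(0.67), np.float64(0.43), np.float64(0.45))]
y 0.5 [(np.float64(0.61), np.float64(0.38), np.float64(0.53)), (np.float64(0.63), np.float64(0.39), np.float64(0.53)), (np.float64(0.65), np.float64(0.39), np.float64(0.45)), (np.float64(0.67), np.float64(0.39), np.float64(0.39)), (np.float64(0.69), np.float64(0.39), np.float64(0.39))]
y 0.6 [(np.float64(0.61), np.floa
[... 1078 characters left out ...]
loat64(0.47))]
y 0.5 [(np.float64(0.61), np.float64(0.38), np.float64(0.52)), (np.float64(0.63), np.float64(0.39), np.float64(0.52)), (np.float64(0.65), np.float64(0.39), np.float64(0.52)), (np.float64(0.67), np.float64(0.39), np.float64(0.52)), (np.float64(0.69), np.float64(0.39), np.float64(0.52)), (np.float64(0.71), np.float64(0.45), np.float64(0.52))]
y 0.6 [(np.float64(0.61), np.float64(0.38), np.float64(0.53)), (np.float64(0.63), np.float64(0.38), np.float64(0.52)), (np.float64(0.65), np.float64(0.39), np.float64(0.52)), (np.float64(0.67), np.float64(0.39), np.float64(0.52)), (np.float64(0.69), np.float64(0.39), np.float64(0.52)), (np.float64(0.71), np.float64(0.45), np.float64(0.52))]
```

The bins overhang x > 0.595 at z > 0.38, so I'll need to watch the wrist over the fixture. First I'll go to a pre-grasp 110 mm out along the plate's normal.

```bash
cat >> h.py <<'E'
def Rplate(yaw,slope,lean=0):
    "tool frame gripping a plate of given yaw/slope (deg): z=-n, y=+plate x; lean about tool y"
    P=R.from_euler('ZY',[yaw,-slope],degrees=True)
    T=np.c_[[0,1,0],[1,0,0],[0,0,-1]]
    return P.as_matrix()@T@R.from_euler('y',lean,degrees=True).as_matrix()
E
python3 - <<'E'
from h import *
np.set_printoptions(precision=4,suppress=True)
M=Rplate(14.1,35);n=-M[:,2];g=np.array([.4793,.4296,.1574])
print(M,g+.11*n);print(delta(g+.105*n,M))
E
```

```text
[[-0.2436  0.7945  0.5563]
 [ 0.9699  0.1996  0.1397]
 [ 0.      0.5736 -0.8192]] [0.4181 0.4142 0.2475]
(array([-1.5639, -1.1157, -0.0562]), array([-0.175 , -0.1056,  0.3358]))
```

```bash
python3 -m pendant '[[[-0.9,-0.62,-0.1],[-0.1,-0.06,0.19],1],[[-0.9,-0.62,-0.1],[-0.1,-0.06,0.19],1],[[-0.9,-0.62,-0.1],[-0.1,-0.06,0.19],1],[[-0.9,-0.62,-0.1],[-0.1,-0.06,0.19],1],[[-0.9,-0.62,-0.1],[-0.1,-0.06,0.19],1]]' 60
python3 - <<'E'
from h import *
np.set_printoptions(precision=4,suppress=True)
M=Rplate(14.1,35);n=-M[:,2];g=np.array([.4793,.4296,.1574]);s=monitor.sense();print(s['joint_pos'])
print(delta(g+.105*n,M))
E
```

```text
time: 0.72
position: [0.3152, 0.5403, 0.2526]
orientation: [0.401, 0.898, 0.141, 0.11]
force: [-1.1, 0.3, 0.1]
gripper_width: 1.001
gripper_force: 0.0
[-1.5586  0.3902  0.4041  2.0607  0.1917  0.4509 -0.6338]
(array([-0.8131, -0.0513,  0.1036]), array([-0.0749, -0.0457,  0.145 ]))
```

```bash
python3 -m pendant '[[[-0.81,-0.05,0.1],[-0.075,-0.046,0.145],1],[[-0.81,-0.05,0.1],[-0.075,-0.046,0.145],1],[[-0.81,-0.05,0.1],[-0.075,-0.046,0.145],1],[[-0.81,-0.05,0.1],[-0.075,-0.046,0.145],1],[[-0.81,-0.05,0.1],[-0.075,-0.046,0.145],1]]'
python3 - <<'E'
from h import *
np.set_printoptions(precision=4,suppress=True)
M=Rplate(14.1,35);n=-M[:,2];g=np.array([.4793,.4296,.1574]);s=monitor.sense();print(s['joint_pos'],s['position'])
print(delta(g+.105*n,M));p,im,d=snap('wrist','w1');print(p['origin'],project(p,[g]))
E
```

```text
time: 1.35
position: [0.4205, 0.4195, 0.2438]
orientation: [0.585, 0.753, 0.238, 0.185]
force: [0.7, 0.3, -0.1]
gripper_width: 1.002
gripper_force: 0.0
[-1.7042  0.4489  0.8133  2.3053  1.014   0.1069 -1.7596] [0.4205 0.4195 0.2438]
(array([-0.0225, -0.004 , -0.0005]), array([ 0.0005, -0.0006,  0.001 ]))
[0.3184 0.4677 0.3684] [[316.3813 208.5665]]
```

View pics/w1.png

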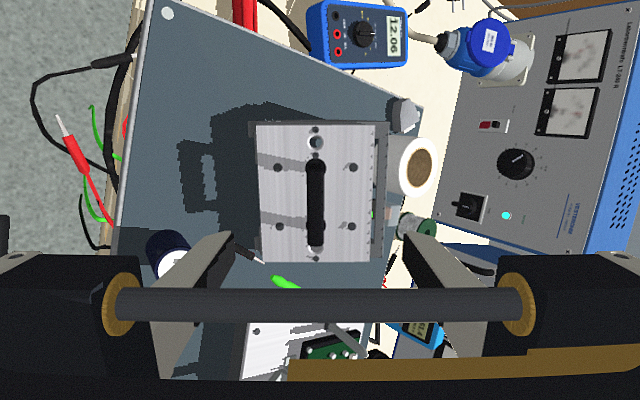

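The wrist view shows the bar running from (316,160) to (316,248). Its centre is about (316,204) against a predicted (316,208), so it agrees within 3 mm. Joint 6 is near its limit, so I'll fit the kinematics from the samples so far before going on.

```bash
cat > kin.py <<'E'
from h import *
from scipy.optimize import least_squares
import itertools
Q=np.array([[-1.4127,.6001,-.0026,1.6002,.0018,.9429,-.0798],[-1.5586,.3902,.4041,2.0607,.1917,.4509,-.6338],[-1.7042,.4489,.8133,2.3053,1.014,.1069,-1.7596]])
X=np.array([[.1686,.7046,.2318],[.3152,.5403,.2526],[.4205,.4195,.2438]])
O=R.from_quat([[.1171,.9931,-.0008,0],[.401,.898,.141,.11],[.585,.753,.238,.185]])
def fk(q,sg,pr,all=False):
    b,h,L1,L2,L3,e1,e2,off7=pr;p=np.array([0,0,h]);M=R.from_euler('z',b+sg[0]*q[0])
    M=M*R.from_euler('y',sg[1]*q[1])*R.from_euler('z',sg[2]*q[2]);el=p+M.apply([e1,0,L1])
    M=M*R.from_euler('y',sg[3]*q[3]);M=M*R.from_euler('z',sg[4]*q[4]);w=el+M.apply([e2,0,L2])
    M=M*R.from_euler('y',sg[5]*q[5])*R.from_euler('z',sg[6]*q[6]+off7);t=w+M.apply([0,0,L3])
    return (p,el,w,t,M) if all else (t,M)
if __name__=='__main__':
    best=[]
    for s in itertools.product((1,-1),repeat=4):
        sg=(s[0],1,s[1],1,s[2],1,s[3])
        def f(pr): return np.r_[np.ravel([np.r_[(t-x)*3,(o.inv()*M).as_rotvec()] for q,x,o in zip(Q,X,O) for t,M in[fk(q,sg,pr)]]),.01*np.array(pr[5:7])]
        for b in(0,1.57,3.14,-1.57):
            for o7 in(0,1.57,3.14,-1.57):
                r=least_squares(f,[b,.3,.45,.45,.25,0,0,o7]);best.append((r.cost,sg,r.x))
    best.sort(key=lambda z:z[0])
    for x in best[:3]:print(x)
E
python3 kin.py
```

```text
(np.float64(0.00132422593958226), (-1, 1, -1, 1, -1, 1, -1), array([-0.07195354,  0.30161064,  0.70068369,  0.43381366,  0.4164664 ,
       -0.03119789, -0.00782962,  1.50460317]))
(np.float64(0.0013242259395822623), (-1, 1, -1, 1, -1, 1, -1), array([-0.07195354,  0.30161064,  0.70068369,  0.43381366,  0.4164664 ,
       -0.03119789, -0.00782962,  1.50460317]))
(np.float64(0.001324225939582263), (-1, 1, -1, 1, -1, 1, -1), array([-0.07195354,  0.30161064,  0.70068369,  0.43381366,  0.4164664 ,
       -0.03119789, -0.00782962,  1.50460317]))
```

Run:
```python
from kin import *
np.set_printoptions(precision=4,suppress=True)
B=[]
for sg in itertools.product((1,-1),repeat=7):
    f=lambda v:np.ravel([(o.inv()*R.from_euler('z',v[0])*R.from_euler('zyzyzyz',np.array([a*b for a,b in zip(sg,q)])).__class__.from_euler('ZYZYZYZ'[:3],[sg[0]*q[0],sg[1]*q[1],sg[2]*q[2]])*R.from_euler('YZY',[sg[3]*q[3],sg[4]*q[4],sg[5]*q[5]])*R.from_euler('z',sg[6]*q[6]+v[1])).as_rotvec() for q,o in zip(Q,O)]) if False else np.ravel([(o.inv()*R.from_euler('z',v[0])*R.from_euler('ZYZ',[sg[0]*q[0],sg[1]*q[1],sg[2]*q[2]])*R.from_euler('YZY',[sg[3]*q[3],sg[4]*q[4],sg[5]*q[5]])*R.from_euler('z',sg[6]*q[6]+v[1])).as_rotvec() for q,o in zip(Q,O)])
    for a in(0,1.57,3.14,-1.57):
        for b in(0,1.57,3.14,-1.57):
            r=least_squares(f,[a,b]);B.append((r.cost,sg,r.x,r.fun.reshape(3,3)))
B.sort(key=lambda z:z[0]);print(B[0]);print(B[1][:3]);print([x[:3] for x in B if x[1]!=B[0][1]][0])
```

```text
(np.float64(3.3159564931312677e-07), (-1, -1, -1, -1, -1, -1, -1), array([ 3.1414, -1.5711]), array([[ 0.    ,  0.0001, -0.0002],
       [-0.0007, -0.0002,  0.0002],
       [ 0.    ,  0.    , -0.0001]]))
(np.float64(3.315956493131487e-07), (-1, 1, -1, 1, -1, 1, -1), array([-0.0002,  1.5705]))
(np.float64(3.315956493131487e-07), (-1, 1, -1, 1, -1, 1, -1), array([-0.0002,  1.5705]))
```

```bash
python3 -m pendant '[[[0,0,0.15],[0,0,0],1],[[0,0,0.3],[0,0,0],1],[[0,0,0.3],[0,0,0],1]]'
python3 - <<'E'
from h import *
np.set_printoptions(precision=4,suppress=True)
M=Rplate(14.1,35);n=-M[:,2];g=np.array([.4793,.4296,.1574]);s=monitor.sense();print(s['joint_pos'],s['position'],s['orientation'])
print(delta(g-.005*n,M))
E
```

```text
time: 1.78
position: [0.4533, 0.428, 0.1956]
orientation: [0.584, 0.753, 0.238, 0.185]
force: [0.5, 0.1, 0.1]
gripper_width: 1.001
gripper_force: 0.0
[-1.4414  0.5072  0.5273  2.2872  1.8362  0.1751 -2.5776] [0.4533 0.428  0.1956] [0.5844 0.7535 0.2377 0.1853]
(array([-0.0244, -0.0052,  0.2545]), array([ 0.0004, -0.0006,  0.0015]))
```

```bash
cat > kin.py <<'E'
from h import *
from scipy.optimize import least_squares
Q=[[-1.4127,.6001,-.0026,1.6002,.0018,.9429,-.0798],[-1.5586,.3902,.4041,2.0607,.1917,.4509,-.6338],[-1.7042,.4489,.8133,2.3053,1.014,.1069,-1.7596],[-1.4414,.5072,.5273,2.2872,1.8362,.1751,-2.5776]]
X=[[.1686,.7046,.2318],[.3152,.5403,.2526],[.4205,.4195,.2438],[.4533,.428,.1956]]
def mats(q):
    q=-np.array(q);q[1::2]*=-1;M=R.identity();o=[]
    for k in range(7):
        M=M*R.from_euler('zy'[k%2],q[k]+(np.pi/2 if k==6 else 0));o.append(M.as_matrix())
    return o
def A(q):
    m=mats(q);return np.c_[[0,0,1],m[0][:,:2],m[2],m[4],m[6][:,2]]
def fit():
    a=np.vstack([A(q) for q in Q]);b=np.ravel(X);p0=np.array([.3,0,0,0,0,.5,0,0,.4,.25])
    l=1e-2*np.eye(10);l[[0,5,8,9]]*=.1
    return p0+np.linalg.lstsq(np.vstack([a,l]),np.r_[b-a@p0,np.zeros(10)],rcond=None)[0]
pr=fit()
def fk(q): return A(q)@pr,mats(q)[6]
LO=np.array([-2.57,-.35,-1.29,.11,-1.05,.11,-2.63]);HI=np.array([2.57,1.97,1.29,2.56,4.19,1.86,2.63])
if __name__=='__main__':
    np.set_printoptions(precision=4,suppress=True)
    print(pr);print(np.array([fk(q)[0]-x for q,x in zip(Q,X)]))
E
python3 kin.py
```

```text
[ 0.2833 -0.0002 -0.0305  0.0007 -0.0259  0.6464  0.0003 -0.0004  0.4424
  0.3238]
[[ 0. -0.  0.]
 [-0.  0. -0.]
 [ 0. -0.  0.]
 [ 0.  0. -0.]]
```

```bash
cat > plan.py <<'E'
from kin import *
np.set_printoptions(precision=3,suppress=True)
G=np.array([.4793,.4296,.1574])
def pose(yaw,slope,lean,flip,bar):
    M=Rplate(yaw,slope,lean)
    if flip: M=M@np.diag([-1,-1,1.])
    return np.array(bar)+.005*M[:,2],M
def ik(t,M,q0=None,n=40,seed=0):
    rng=np.random.default_rng(seed);best=None;c=(LO+HI)/2;w=(HI-LO)/2
    def f(q):
        x,m=fk(q);e=(q-c)/w
        return np.r_[(x-t)*100,R.from_matrix(m.T@M).as_rotvec()*30,.03*e*np.abs(e)**3,(.02*(q-q0) if q0 is not None else [])]
    for s in ([q0] if q0 is not None else [])+[rng.uniform(LO,HI) for _ in range(n)]:
        r=least_squares(f,np.clip(s,LO+.02,HI-.02),bounds=(LO,HI))
        if np.abs(r.fun[:6]).max()>.2: continue
        if best is None or r.cost<best[0]: best=(r.cost,r.x)
    return None if best is None else best[1]
def margin(q): return None if q is None else min((q-LO).min(),(HI-q).min())
E
python3 - <<'E'
from plan import *
pt,it,dt=load('top0');C=cloud(pt,dt);hsv=cv2.cvtColor(it,cv2.COLOR_RGB2HSV);b=(abs(hsv[...,0].astype(int)-100)<12)&(hsv[...,1]>150)&(dt>0);Z=C[b];Z=Z[(Z[:,2]>.3)&(Z[:,2]<.55)&(Z[:,1]>.05)];print('bins ymin by z',[(z,Z[abs(Z[:,2]-z)<.03][:,1].min()) for z in(.39,.45,.5)])
H=C[(C[...,2]>.25)&(C[...,1]<.2)&(C[...,1]>-.4)&(C[...,0]>.3)];print('other high things',len(H),H.min(0),H.max(0))
cap=onplane(pt,[(170+362/3,105+533/3)],.121)[0];print('cap',cap)
for th in(0,30,40,50,60,-40):
  for fl in(0,1):
    s=-1 if not fl else 1
    th_=th
    r=[]
    for yaw,sl,bar in((14.1,35,G),(2,0,[.573,.233,.235]),(2,0,[.573,.233,.183])):
        M0=Rplate(yaw,sl,th_);t,M=pose(yaw,sl,th_,fl,bar);q=ik(t,M,n=15);r.append((margin(q),q))
    print('lean',th,'flip',fl,'back@fix',-M[:,2]);[print('   ',m,q) for m,q in r]
E
```

```text
bins ymin by z [(0.39, np.float64(0.17632394771158016)), (0.45, np.float64(0.180854542454129)), (0.5, np.float64(0.1788809607351555))]
other high things 9293 [ 0.588 -0.08   0.343] [0.736 0.2   0.565]
cap [0.388 0.362 0.121]
lean 0 flip 0 back@fix [-0. -0.  1.]
    0.3278664300817442 [-0.456  0.675 -0.827  2.215  1.702  0.905 -2.302]
    0.727564395141592 [-0.125  0.52  -0.52   1.832  0.328  0.875 -0.767]
    0.6700030246701608 [-0.139  0.581 -0.507  1.88   0.389  0.78  -0.822]
lean 0 flip 1 back@fix [-0. -0.  1.]
    0.3364881564020319 [-0.601  0.609 -0.6    2.224  1.715  0.755  0.79 ]
    0.39952239403333245 [ 0.096  0.617 -0.89   1.819  0.57   0.985  2.142]
    0.4236015944125201 [ 0.075  0.678 -0.866  1.866  0.651  0.908  2.072]
lean 30 flip 0 back@fix [ 0.017 -0.5    0.866]
    0.1548850609930783 [-0.924  0.619  0.321  2.405  3.745  0.743  2.19 ]
    0.4751708643914462 [ 0.305  0.597 -0.788  1.94  -0.154  0.585 -0.196]
    0.3734529747584474 [ 0.295  0.675 -0.787  1.98  -0.086  0.483 -0.222]
lean 30 flip 1 back@fix [ 0.017 -0.5    0.866]
    0.20105829796038321 [-0.207  0.68  -0
[... 1651 characters left out ...]
1 -0.226]
    0.14879414536763436 [ 0.518  0.804 -0.841  2.012 -0.901  0.624 -2.446]
    0.17930345424570537 [ 0.53   0.91  -0.873  2.028 -0.871  0.528 -2.401]
lean -40 flip 0 back@fix [-0.022  0.642  0.766]
    0.6587053585894986 [-1.54   0.852  0.558  1.901  0.621  0.835 -1.585]
    0.5623842790340148 [-0.787  0.667  0.079  1.691  0.495  1.298 -0.941]
    0.6202172476876706 [-0.746  0.726  0.014  1.72   0.537  1.24  -1.021]
lean -40 flip 1 back@fix [-0.022  0.642  0.766]
    0.5463682017731368 [-0.999  0.788 -0.312  1.863  1.059  1.314  1.156]
    0.33745844512086176 [-0.422  0.718 -0.525  1.664  0.744  1.523  1.935]
    0.3750319506512292 [-0.399  0.789 -0.567  1.693  0.796  1.485  1.856]
```

Run:
```python
from plan import *
pt,it,dt=load('top0');C=cloud(pt,dt)
for y0 in(.16,.14,.12,.1,.05,0,-.05,-.1):
    H=C[(C[...,2]>.22)&(abs(C[...,1]-y0)<.01)&(C[...,0]>.3)]
    if len(H): print(y0,len(H),'x,z min',H[:,0].min(),H[:,2].min(),'x at z<.5',H[H[:,2]<.5][:,0].min() if (H[:,2]<.5).any() else '')
    else: print(y0,'none')
for th in(-65,-72,-80):
  for fl in(0,1):
    print(th,fl)
    for yaw,sl,bar in((14.1,35,G),(2,0,[.573,.233,.225]),(2,0,[.573,.233,.183])):
        t,M=pose(yaw,sl,th,fl,bar);q=ik(t,M,n=15);print('  ',margin(q),q)
```

```text
0.16 116 x,z min 0.6567075202719704 0.3753946207477321 x at z<.5 0.6567075202719704
0.14 684 x,z min 0.6444717170616603 0.37317610989484273 x at z<.5 0.6444717170616603
0.12 815 x,z min 0.6527366058332 0.37380891425242624 x at z<.5 0.6527366058332
0.1 831 x,z min 0.658448513959097 0.3743262409461974 x at z<.5 0.658448513959097
0.05 1415 x,z min 0.5879416398337212 0.37379183470609156 x at z<.5 0.6430867246726963
0 446 x,z min 0.703523876470048 0.34407190875852667 x at z<.5 0.703523876470048
-0.05 456 x,z min 0.7035296871572924 0.34344508116448125 x at z<.5 0.7035296871572924
-0.1 none
-65 0
   0.5426168315550619 [-1.49   1.053  0.531  1.643  0.533  1.317 -1.531]
   0.444005676547917 [-1.124  0.932  0.546  1.633  0.452  1.416 -0.824]
   0.47481462797617247 [-1.095  0.973  0.49   1.639  0.459  1.385 -0.883]
-65 1
   0.4209294048043071 [-1.353  0.998  0.277  1.632  0.68   1.439  1.46 ]
   0.2729683581117328 [-0.892  0.863  0.122  1.615  0.649  1.587  2.085]
   0.2949148993005344 [-0.859  0.912  0.064  1.621  0.668  1.565  2.021]
-72 0
   0.44305143645520784 [-1.499  1.131  0.59   1.576  0.485  1.417 -1.479]
   0.40466740202403373 [-1.17   1.01   0.62   1.618  0.46   1.455 -0.801]
   0.43265587138864103 [-1.148  1.054  0.574  1.619  0.456  1.427 -0.853]
-72 1
   0.37781234621011883 [-1.426  1.089  0.444  1.57   0.573  1.482  1.568]
   0.2550564036729619 [-0.986  0.931  0.267  1.604  0.631  1.605  2.134]
   0.27483821584295653 [-0.955  0.978  0.212  1.604  0.641  1.585  2.073]
-80 0
   0.34646548595543547 [-1.521  1.235  0.699  1.503  0.412  1.514 -1.392]
   0.36309318585538586 [-1.211  1.101  0.693  1.604  0.474  1.497 -0.776]
   0.3863118579418823 [-1.194  1.147  0.655  1.599  0.46   1.474 -0.821]
-80 1
   0.3140350509410903 [-1.484  1.206  0.618  1.5    0.464  1.546  1.692]
   0.2356714603003074 [-1.071  1.019  0.411  1.593  0.618  1.624  2.189]
   0.2524424619080772 [-1.045  1.065  0.362  1.588  0.618  1.608  2.133]
```

Run:
```python
from plan import *
s=monitor.sense();T=R.from_quat(s['orientation']).as_matrix();t=s['position']
P=[]
for n in('scene','top'):
    p,im,d=snap(n,n+'1');_,_,d0=load(n+'0');C=cloud(p,d)
    m=(d>0)&((d0==0)|(d0-d>.03));P.append(C[m])
P=np.vstack(P);L=(P-t)@T
for z in np.arange(-.40,.03,.03):
    q=L[abs(L[:,2]-z)<.015];q=q[(abs(q[:,0])<.15)&(abs(q[:,1])<.15)]
    if len(q)>20: print('z %.2f'%z,len(q),'x',np.percentile(q[:,0],[1,99]),'y',np.percentile(q[:,1],[1,99]))
M=mats(s['joint_pos']);w=t-pr[9]*T[:,2];F=(P-w)@M[4];
print('wrist',w,'forearm frame')
for z in np.arange(-.45,.15,.05):
    q=F[abs(F[:,2]-z)<.025];q=q[(abs(q[:,0])<.2)&(abs(q[:,1])<.2)]
    if len(q)>20: print('z %.2f'%z,len(q),'x',np.percentile(q[:,0],[1,99]),'y',np.percentile(q[:,1],[1,99]))
```

```text
z -0.40 3861 x [-0.036  0.054] y [-0.026  0.062]
z -0.37 5934 x [-0.063  0.058] y [-0.038  0.066]
z -0.34 5907 x [-0.062  0.062] y [-0.051  0.065]
z -0.31 3497 x [-0.06   0.062] y [-0.052  0.063]
z -0.28 2476 x [-0.041  0.054] y [-0.032  0.048]
z -0.25 2538 x [-0.039  0.041] y [-0.029  0.04 ]
z -0.22 2554 x [-0.039  0.041] y [-0.031  0.041]
z -0.19 1425 x [-0.041  0.042] y [-0.03   0.042]
z -0.16 1511 x [-0.036  0.038] y [-0.039  0.039]
z -0.13 1007 x [-0.028  0.033] y [-0.09   0.089]
z -0.10 6482 x [-0.036  0.037] y [-0.09   0.095]
z -0.07 651 x [-0.036  0.038] y [-0.084  0.088]
z -0.04 326 x [-0.006  0.011] y [-0.063  0.063]
z -0.01 349 x [-0.008  0.011] y [-0.061  0.063]
z 0.02 54 x [-0.033  0.011] y [-0.112  0.063]
wrist [0.273 0.382 0.461] forearm frame
z -0.15 112 x [-0.04  -0.029] y [-0.036 -0.021]
z -0.10 4343 x [-0.045  0.046] y [-0.048 -0.001]
z -0.05 9380 x [-0.045  0.047] y [-0.053  0.041]
z -0.00 7772 x [-0.047  0.049] y [-0.057  0.041]
z 0.05 4326 x [-0.033  0.052] y [-0.051  0.028]
z 0.10 4137 x [-0.023  0.063] y [-0.041  0.032]
```

View pics/scene1.png

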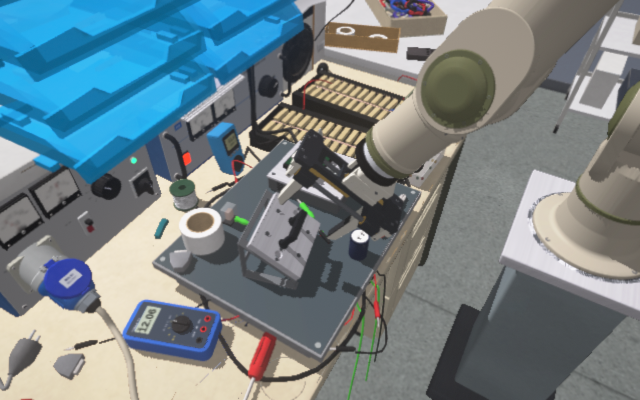

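The arm's point cloud gives a body ±95 x ±38 mm, then a neck of radius 41 mm, then a wrist ball of radius 63 mm. A vertical tool over the fixture would therefore hit the bins. I'll grip the bar with the tool leaning 77° towards +y so that it stays under the bins and above the stand.

Run:
```python
from plan import *
s=monitor.sense();M0=Rplate(14.1,35);n=-M0[:,2];q=s['joint_pos']
t,M=pose(14.1,35,-77,0,G+.10*n);print('back',-M[:,2],t);print(delta(t,M))
for nm,y,sl,b in(('stand',14.1,35,G),('lift',14.1,35,G+.1*n),('lvl',8,0,[.44,.30,.30]),('hi',2,0,[.573,.233,.228]),('lo',2,0,[.573,.233,.183])):
    tt,MM=pose(y,sl,-77,0,b);x=ik(tt,MM,n=10);print(nm,margin(x),x,'elbow',[.0,0,pr[0]]+mats(x)[2]@pr[3:6])
```

```text
back [-0.363  0.914  0.184] [0.425 0.411 0.238]
(array([-0.042, -0.005, -0.268]), array([ 0.001, -0.428,  0.001]))
stand 0.3819626947167831 [-1.513  1.195  0.656  1.53   0.44   1.478 -1.426] elbow [0.055 0.593 0.535]
lift 0.3427124762985896 [-1.608  1.068  0.697  1.639  0.45   1.517 -1.407] elbow [-0.001  0.559  0.609]
lvl 0.3147205284445791 [-1.484  0.94   0.735  1.746  0.429  1.545 -0.783] elbow [0.064 0.509 0.678]
hi 0.3763035043383487 [-1.198  1.064  0.67   1.609  0.469  1.484 -0.782] elbow [0.222 0.512 0.611]
lo 0.4033306198612865 [-1.178  1.112  0.626  1.606  0.458  1.457 -0.833] elbow [0.239 0.521 0.583]
```

```bash
python3 -m pendant '[[[0,0,-0.25],[0,0,0],1],[[-0.04,-0.005,-0.27],[0,-0.06,0],1],[[-0.04,-0.005,-0.27],[0,-0.12,0],1],[[-0.04,-0.005,-0.27],[0,-0.18,0],1],[[-0.04,-0.005,-0.27],[0,-0.24,0],1],[[-0.04,-0.005,-0.27],[0,-0.3,0],1],[[-0.04,-0.005,-0.27],[0,-0.36,0],1],[[-0.04,-0.005,-0.27],[0,-0.428,0],1],[[-0.04,-0.005,-0.27],[0,-0.428,0],1],[[-0.04,-0.005,-0.27],[0,-0.428,0],1],[[-0.04,-0.005,-0.27],[0,-0.428,0],1]]'
python3 - <<'E'
from plan import *
s=monitor.sense();n=-Rplate(14.1,35)[:,2]
print(s['joint_pos']);t,M=pose(14.1,35,-77,0,G);print(delta(t,M))
E
```

```text
time: 3.25
position: [0.4229, 0.4103, 0.2393]
orientation: [0.607, 0.475, -0.181, 0.611]
force: [0.1, 0.4, 0.3]
gripper_width: 1.001
gripper_force: 0.0
[-1.541  1.018  0.551  1.636  0.519  1.578 -1.502]
(array([0.498, 0.011, 0.116]), array([-0.001, -0.001,  0.001]))
```

```bash
python3 -m pendant '[[[0.17,0.01,0.04],[0,0,0],1],[[0.33,0.01,0.08],[0,0,0],1],[[0.45,0.01,0.105],[0,0,0],1],[[0.498,0.01,0.116],[0,0,0],1],[[0.498,0.01,0.116],[0,0,0],1],[[0.498,0.01,0.116],[0,0,0],1]]'
python3 - <<'E'
from plan import *
s=monitor.sense();t,M=pose(14.1,35,-77,0,G);print(delta(t,M),s['joint_pos'],s['force'])
E
```

```text
time: 4.0
position: [0.4823, 0.425, 0.1581]
orientation: [0.606, 0.473, -0.179, 0.613]
force: [-0.4, 0.4, -1.0]
gripper_width: 1.001
gripper_force: 0.0
(array([ 0.003, -0.009, -0.001]), array([ 0.,  0., -0.])) [-1.454  1.156  0.534  1.523  0.517  1.531 -1.508] [-0.441  0.362 -1.05 ]
```

Now I'll close gently, then firmly.

```bash
python3 -m pendant '[[[0,0,0],[0,0,0],-0.5],[[0,0,0],[0,0,0],-0.9],[[0,0,0],[0,0,0],-0.9],[[0,0,0],[0,0,0],-0.9],[[0,0,0],[0,0,0],-0.9],[[0,0,0],[0,0,0],-0.9]]' 15;  python3 -m pendant '[[[0,0,0],[0,0,0],-1],[[0,0,0],[0,0,0],-1],[[0,0,0],[0,0,0],-1]]' 60
```

```text
time: 4.75
position: [0.4828, 0.4247, 0.1572]
orientation: [0.606, 0.473, -0.179, 0.614]
force: [-0.5, 0.2, -0.3]
gripper_width: 0.402
gripper_force: 0.0
time: 5.12
position: [0.482, 0.4245, 0.1567]
orientation: [0.606, 0.473, -0.18, 0.613]
force: [-4.1, -0.2, -1.9]
gripper_width: 0.151
gripper_force: 60.0
```

```bash
python3 -m pendant '[[[-0.05,0,-0.0116],[0,0,0],-1],[[-0.12,0,-0.028],[0,0,0],-1],[[-0.25,0,-0.058],[0,0,0],-1],[[-0.4,0,-0.093],[0,0,0],-1],[[-0.5,0,-0.116],[0,0,0],-1],[[-0.5,0,-0.116],[0,0,0],-1],[[-0.5,0,-0.116],[0,0,0],-1]]'
python3 - <<'E'
from plan import *
s=monitor.sense();t,M=pose(14.1,0,-77,0,[.42,.40,.30]);print(delta(t,M))
t,M=pose(2,0,-77,0,[.42,.25,.28]);print(delta(t,M))
p,im,d=snap('top','top2');snap('scene','scene2')
E
```

```text
time: 6.0
position: [0.4256, 0.4106, 0.241]
orientation: [0.606, 0.473, -0.179, 0.614]
force: [0.0, 0.1, -3.7]
gripper_width: 0.149
gripper_force: 60.0
(array([-0.269,  0.133,  0.009]), array([ 0.044,  0.   , -0.19 ]))
(array([-0.457, -0.079,  0.711]), array([ 0.107, -0.02 , -0.174]))
```

View pics/scene2.png

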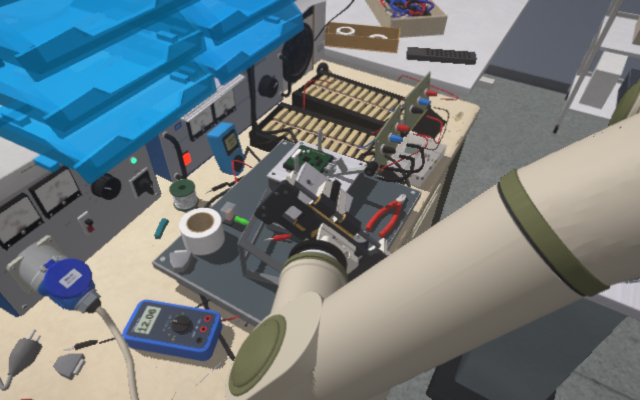

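```bash
python3 -m pendant '[[[-0.2,0.05,0.02],[0.02,0,-0.05],-1],[[-0.27,0.02,0.2],[0.05,-0.01,-0.1],-1],[[-0.35,-0.03,0.4],[0.08,-0.015,-0.14],-1],[[-0.42,-0.06,0.55],[0.1,-0.02,-0.174],-1],[[-0.457,-0.079,0.67],[0.107,-0.02,-0.174],-1],[[-0.457,-0.079,0.711],[0.107,-0.02,-0.174],-1],[[-0.457,-0.079,0.711],[0.107,-0.02,-0.174],-1],[[-0.457,-0.079,0.711],[0.107,-0.02,-0.174],-1]]'
python3 - <<'E'
from plan import *
s=monitor.sense();print(s['joint_pos'],s['gripper_width']);t,M=pose(2,0,-77,0,[.42,.25,.28]);print(delta(t,M))
p,im,d=snap('top','top3');C=cloud(p,d)
m=(C[...,2]>.22)&(C[...,2]<.262)&(C[...,0]<.5)&(C[...,0]>.34)&(C[...,1]>.16)&(C[...,1]<.34)&(im.min(2)>90)
P=C[m];c=P.mean(0);n=np.linalg.svd(P-c,full_matrices=False)[2][2];n*=np.sign(n[2]);r=(P-c)@n
for k in range(3):
    P=P[abs(r)<.003];c=P.mean(0);n=np.linalg.svd(P-c,full_matrices=False)[2][2];n*=np.sign(n[2]);r=(P-c)@n
print(len(P),c,n,r.std());u,v=np.where(m)[1],np.where(m)[0];print(u.min(),u.max(),v.min(),v.max())
u0,v0=int(u.mean())-70,int(v.mean())-60;print(u0,v0)
a=cv2.resize(im[max(v0,0):v0+120,u0:u0+140],None,fx=5,fy=5,interpolation=cv2.INTER_CUBIC);cv2.imwrite('pics/top3c.png',a[:,:,::-1])
E
```

```text
time: 7.1
position: [0.42, 0.2465, 0.2787]
orientation: [0.543, 0.564, -0.431, 0.449]
force: [-0.1, -0.3, -5.3]
gripper_width: 0.151
gripper_force: 60.0
[-1.288  0.855  0.434  1.818  0.481  1.623 -1.035] 0.15080974005065914
(array([-0.003,  0.001,  0.006]), array([ 0.001, -0.   , -0.   ]))
4477 [0.417 0.241 0.249] [-0.002 -0.007  1.   ] 0.001147553915715374
320 417 215 294
304 197
```

View pics/top3c.png

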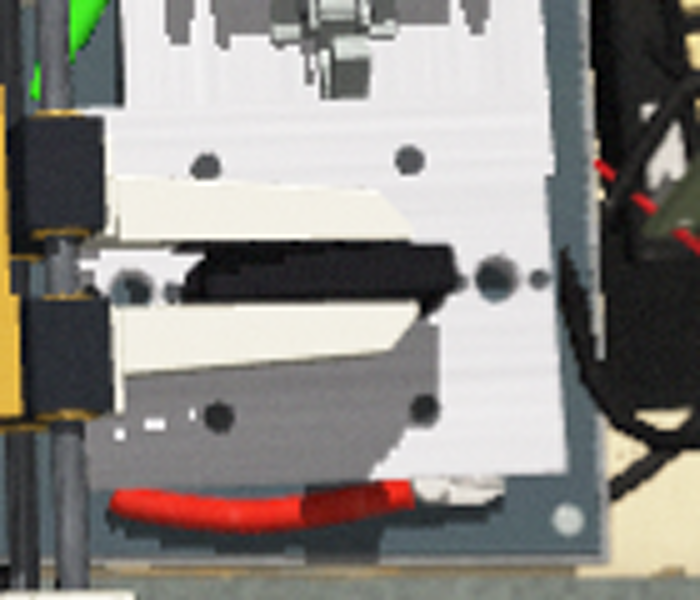

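The crop shows the level plate with the holes at (131,288) and (496,278), and the fingers gripping the bar. Next I'll compare the hole midpoint with the pins.

Run:
```python
from plan import *
np.set_printoptions(precision=4,suppress=True)
s=monitor.sense();T=R.from_quat(s['orientation']).as_matrix();bar=s['position']-.005*T[:,2];print('bar',bar)
p,im,d=load('top3');U=lambda u,v:(304+(u+.5)/5-.5,197+(v+.5)/5-.5)
h=onplane(p,[U(131,288),U(496,278)],.249);print(h,'mid',h.mean(0),'dist',np.linalg.norm(h[0]-h[1]),'yaw',np.degrees(np.arctan2(-(h[0]-h[1])[0],(h[0]-h[1])[1])))
p,im,d=load('top0');C=cloud(p,d)
for n,(y) in(('L',.284),('R',.184)):
    m=(C[...,2]>.112)&(C[...,2]<.185)&(abs(C[...,1]-y)<.02)&(abs(C[...,0]-.573)<.03)
    q=C[m];v,u=np.where(m);o=np.argsort(q[:,2])[::-1]
    print(n,len(q),'u',u.min(),u.max(),'v',v.min(),v.max());print(np.c_[u,v][o][:8].mean(0),q[o][:25].mean(0),q[o][:8,2], 'median shaft',np.median(q,0))
ps,isn,ds=load('scene0');Cs=cloud(ps,ds)
for n,(y) in(('L',.284),('R',.184)):
    m=(Cs[...,2]>.12)&(Cs[...,2]<.185)&(abs(Cs[...,1]-y)<.02)&(abs(Cs[...,0]-.573)<.025);q=Cs[m]
    if len(q): print('scene',n,len(q),np.median(q,0),q.min(0),q.max(0))
S=lambda u,v:(220+(u+.5)/3.3-.5,125+(v+.5)/3.3-.5)
T_=lambda u,v:(170+(u+.5)/3-.5,105+(v+.5)/3-.5)
print('top tips@.171',onplane(pt:=p,[T_(510,176),T_(699,172)],.169),'scene',onplane(ps,[S(252,84),S(330,14)],.169))
```

```text
bar [0.4198 0.2513 0.2799]
[[0.4205 0.3026 0.249 ]
 [0.4231 0.2029 0.249 ]] mid [0.4218 0.2527 0.249 ] dist 0.09974758628818772 yaw 1.5263392659303
L 270 u 336 350 v 154 189
[340.625 162.75 ] [0.5719 0.2822 0.1684] [0.1716 0.1715 0.1715 0.1715 0.1713 0.171  0.1707 0.1702] median shaft [0.5701 0.2696 0.1232]
R 343 u 386 406 v 153 188
[404.   160.25] [0.5758 0.1824 0.1689] [0.1729 0.1711 0.1709 0.1709 0.1709 0.1707 0.1707 0.1706] median shaft [0.5731 0.1957 0.1232]
scene L 163 [0.5678 0.2828 0.1297] [0.5481 0.2642 0.1201] [0.5976 0.2895 0.1729]
scene R 144 [0.5717 0.1877 0.1318] [0.5489 0.1783 0.1202] [0.5951 0.2037 0.1721]
top tips@.171 [[0.5723 0.2838 0.169 ]
 [0.5745 0.1841 0.169 ]] scene [[0.5797 0.2698 0.169 ]
 [0.5754 0.1822 0.169 ]]
```

Run:
```python
from plan import *
s=monitor.sense();R0=R.from_quat(s['orientation']);t=s['position'];M=Rplate(2.4,0,-77);M1=R.from_euler('z',.5,degrees=True).as_matrix()@R0.as_matrix()
b=.005*R0.as_matrix()[:,2]
for w in([.078,-.0207,0],[.078,-.0207,-.050],[.153,-.0207,-.050]):
    t1=t-b+np.array(w);print(delta(t1+.005*M1[:,2],M1))
```

```text
(array([-0.026,  0.386,  0.115]), array([-0.003,  0.   , -0.001]))
(array([0.217, 0.386, 0.172]), array([-0.003,  0.   , -0.001]))
(array([0.215, 0.76 , 0.186]), array([-0.003,  0.   , -0.001]))
```

```bash
python3 -m pendant '[[[-0.014,0.2,0.06],[0,0,0],-1],[[-0.026,0.386,0.115],[-0.003,0,-0.001],-1],[[0.1,0.386,0.145],[-0.003,0,-0.001],-1],[[0.217,0.386,0.172],[-0.003,0,-0.001],-1],[[0.217,0.386,0.172],[-0.003,0,-0.001],-1],[[0.216,0.5,0.177],[-0.003,0,-0.001],-1],[[0.215,0.62,0.182],[-0.003,0,-0.001],-1],[[0.215,0.7,0.184],[-0.003,0,-0.001],-1],[[0.215,0.76,0.186],[-0.003,0,-0.001],-1],[[0.215,0.76,0.186],[-0.003,0,-0.001],-1],[[0.215,0.76,0.186],[-0.003,0,-0.001],-1]]'
python3 - <<'E'
from plan import *
s=monitor.sense();print(s['joint_pos'],s['ft_torque'])
p,im,d=snap('top','top4');C=cloud(p,d)
m=(C[...,2]>.18)&(C[...,2]<.21)&(C[...,0]<.64)&(C[...,0]>.51)&(C[...,1]>.15)&(C[...,1]<.31)
P=C[m];c=np.median(P,0);n=np.array([0,0,1.])
for k in range(4):
    r=(P-c)@n;P=P[abs(r)<.003];c=P.mean(0);n=np.linalg.svd(P-c,full_matrices=False)[2][2];n*=np.sign(n[2])
print(len(P),c,n)
v,u=np.where(m);print(u.min(),u.max(),v.min(),v.max())
a=cv2.resize(im[125:245,310:450],None,fx=5,fy=5,interpolation=cv2.INTER_CUBIC);cv2.imwrite('pics/top4c.png',a[:,:,::-1])
E
```

```text
time: 8.52
position: [0.5723, 0.2243, 0.229]
orientation: [0.54, 0.566, -0.43, 0.45]
force: [-0.8, -0.4, -4.2]
gripper_width: 0.148
gripper_force: 60.0
[-1.096  0.996  0.457  1.614  0.588  1.564 -0.918] [1.898 0.154 0.005]
3341 [0.565 0.217 0.199] [-0.001 -0.006  1.   ]
336 421 124 194
```

View pics/top4c.png

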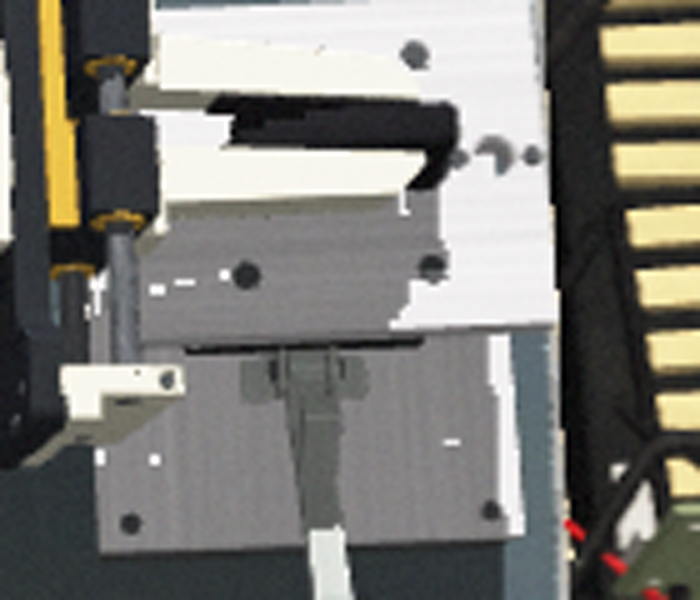

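Run:
```python
from plan import *
np.set_printoptions(precision=4,suppress=True)
p,im,d=load('top4');U=lambda u,v:(310+(u+.5)/5-.5,125+(v+.5)/5-.5)
h=onplane(p,[U(495,155),U(554,325),U(140,343)],.199);print('hole,corner,front-edge',h)
e=h[2]-h[1];yaw=np.arctan2(-e[0],e[1]);print('yaw',np.degrees(yaw))
for y in(1.5,2,2.5):
    Rz=R.from_euler('z',y,degrees=True);print(y,'ctr from hole',h[0]-Rz.apply([0,-.05,0]),'from corner',h[1]-Rz.apply([-.052,-.065,0]))
f=onplane(p,[U(101,552),U(523,535)],.105);print('fix front corners',f,'centre',[f[0]-R.from_euler('z',2,degrees=True).apply([-.105,.071,0]),f[1]-R.from_euler('z',2,degrees=True).apply([-.105,-.071,0])])
```

```text
hole,corner,front-edge [[0.5759 0.18   0.199 ]
 [0.5227 0.1644 0.199 ]
 [0.5171 0.2889 0.199 ]]
yaw 2.548572771588963
1.5 ctr from hole [0.5746 0.23   0.199 ] from corner [0.5729 0.2307 0.199 ]
2 ctr from hole [0.5741 0.23   0.199 ] from corner [0.5724 0.2312 0.199 ]
2.5 ctr from hole [0.5737 0.23   0.199 ] from corner [0.5718 0.2316 0.199 ]
fix front corners [[0.4675 0.2982 0.105 ]
 [0.4731 0.1579 0.105 ]] centre [array([0.5749, 0.2309, 0.105 ]), array([0.5755, 0.2326, 0.105 ])]
```

```bash
python3 -m pendant '[[[0.001,0.005,-0.005],[0,-0.002,0],-1],[[0.025,0.005,0.001],[0,-0.002,0],-1],[[0.05,0.005,0.007],[0,-0.002,0],-1],[[0.069,0.005,0.012],[0,-0.002,0],-1],[[0.069,0.005,0.012],[0,-0.002,0],-1]]'; python3 -m pendant '[[[0.012,0,0.003],[0,0,0],-1],[[0.024,0,0.006],[0,0,0],-1],[[0.024,0,0.006],[0,0,0],-1]]'
```

```text
time: 9.2
position: [0.5739, 0.2248, 0.2147]
orientation: [0.539, 0.564, -0.432, 0.452]
force: [0.6, -0.8, -4.3]
gripper_width: 0.15
gripper_force: 60.0
time: 9.57
position: [0.5739, 0.2248, 0.21]
orientation: [0.539, 0.565, -0.432, 0.452]
force: [-0.4, 0.8, -4.6]
gripper_width: 0.148
gripper_force: 60.0
```

```bash
python3 -m pendant '[[[0.012,0,0.003],[0,0,0],-1],[[0.024,0,0.006],[0,0,0],-1],[[0.024,0,0.006],[0,0,0],-1]]'; python3 -m pendant '[[[0.012,0,0.003],[0,0,0],-1],[[0.024,0,0.006],[0,0,0],-1],[[0.024,0,0.006],[0,0,0],-1]]';python3 -c "
from h import *
s=monitor.sense();print(s['force'],s['ft_torque'])"
```

```text
time: 9.95
position: [0.5741, 0.2252, 0.2049]
orientation: [0.539, 0.565, -0.431, 0.452]
force: [0.7, 3.3, -4.2]
gripper_width: 0.149
gripper_force: 60.0
time: 10.32
position: [0.5741, 0.2253, 0.2001]
orientation: [0.539, 0.565, -0.431, 0.452]
force: [0.6, 6.5, -2.2]
gripper_width: 0.147
gripper_force: 60.0
[ 0.64710604  6.54598285 -2.19285232] [2.00416538 0.09901263 0.03357928]
```

```bash
python3 -m pendant '[[[0.001,0,-0.004],[0,0,0],-1],[[0.001,0,-0.004],[0,0,0],-1]]'; python3 -m pendant '[[[0.012,0,0.003],[0,0,0],-1],[[0.024,0,0.006],[0,0,0],-1],[[0.024,0,0.006],[0,0,0],-1]]';python3 -c "
from h import *
s=monitor.sense();print(s['force'],s['ft_torque'])"
```

```text
time: 10.58
position: [0.5741, 0.2254, 0.2002]
orientation: [0.539, 0.565, -0.431, 0.452]
force: [1.2, 3.5, -4.3]
gripper_width: 0.149
gripper_force: 60.0
time: 10.95
position: [0.5741, 0.2254, 0.195]
orientation: [0.539, 0.565, -0.431, 0.452]
force: [1.5, 4.2, -2.2]
gripper_width: 0.146
gripper_force: 60.0
[ 1.48293884  4.1827668  -2.23541674] [2.0555961  0.00406144 0.1967971 ]
```

```bash
python3 -m pendant '[[[0.001,0.001,-0.005],[0,0,0],-1],[[0.013,0.001,-0.002],[0,0,0],-1],[[0.025,0.001,0.001],[0,0,0],-1],[[0.025,0.001,0.001],[0,0,0],-1]]'; python3 -m pendant '[[[0.012,0,0.003],[0,0,0],-1],[[0.024,0,0.006],[0,0,0],-1],[[0.024,0,0.006],[0,0,0],-1]]';python3 -c "
from h import *
s=monitor.sense();print(s['force'],s['ft_torque'])"
```

```text
time: 11.45
position: [0.5739, 0.2259, 0.1901]
orientation: [0.539, 0.564, -0.432, 0.452]
force: [0.1, -1.2, -4.1]
gripper_width: 0.146
gripper_force: 60.0
time: 11.82
position: [0.574, 0.226, 0.1852]
orientation: [0.539, 0.564, -0.432, 0.452]
force: [0.3, 0.8, -5.4]
gripper_width: 0.144
gripper_force: 60.0
[ 0.29610939  0.80043489 -5.40112474] [1.8870126  0.14412116 0.02651462]
```

```bash
python3 -m pendant '[[[0.008,0,0.002],[0,0,0],-1],[[0.015,0,0.0035],[0,0,0],-1],[[0.015,0,0.0035],[0,0,0],-1]]'; python3 -m pendant '[[[0.004,0,0.001],[0,0,0],-1],[[0.004,0,0.001],[0,0,0],-1]]';python3 -m pendant '[[[0.004,0,0.001],[0,0,0],-1],[[0.004,0,0.001],[0,0,0],-1]]'
```

```text
time: 12.2
position: [0.5741, 0.226, 0.1823]
orientation: [0.539, 0.564, -0.432, 0.452]
force: [1.0, 0.8, -4.0]
gripper_width: 0.144
gripper_force: 60.0
time: 12.45
position: [0.5741, 0.226, 0.1816]
orientation: [0.539, 0.564, -0.432, 0.452]
force: [0.0, 0.2, -4.1]
gripper_width: 0.149
gripper_force: 60.0
time: 12.7
position: [0.5742, 0.226, 0.1812]
orientation: [0.539, 0.564, -0.432, 0.452]
force: [-0.4, 1.6, -0.5]
gripper_width: 0.151
gripper_force: 60.0
```

```bash
python3 -m pendant '[[[0.002,0,0.0005],[0,0,0],-1],[[0.002,0,0.0005],[0,0,0],-1]]';python3 -m pendant '[[[0.002,0,0.0005],[0,0,0],-1],[[0.002,0,0.0005],[0,0,0],-1]]'
```

```text
time: 12.95
position: [0.5742, 0.2259, 0.1809]
orientation: [0.539, 0.564, -0.432, 0.452]
force: [-1.0, 2.0, 2.5]
gripper_width: 0.146
gripper_force: 60.0
time: 13.2
position: [0.5742, 0.2259, 0.1802]
orientation: [0.539, 0.564, -0.432, 0.452]
force: [-1.3, 2.1, 3.8]
gripper_width: 0.148
gripper_force: 60.0
```

```bash
python3 -m pendant '[[[0,0,0],[0,0,0],-0.6],[[0,0,0],[0,0,0],-0.6],[[0,0,0],[0,0,0],-0.3],[[0,0,0],[0,0,0],0]]' 10; python3 -m pendant '[[[0,0,0],[0,0,0],0.6],[[0,0,0],[0,0,0],0.6],[[0,0,0],[0,0,0],0.6]]'
python3 - <<'E'
from plan import *
p,im,d=snap('top','top5');C=cloud(p,d)
m=(C[...,2]>.135)&(C[...,2]<.165)&(C[...,0]<.64)&(C[...,0]>.51)&(C[...,1]>.15)&(C[...,1]<.31)
P=C[m];c=np.median(P,0);n=np.array([0,0,1.])
for k in range(4):
    r=(P-c)@n;P=P[abs(r)<.003];c=P.mean(0);n=np.linalg.svd(P-c,full_matrices=False)[2][2];n*=np.sign(n[2])
print(len(P),c,n)
E
```

```text
time: 13.7
position: [0.5741, 0.2258, 0.1798]
orientation: [0.539, 0.564, -0.432, 0.452]
force: [0.2, -0.2, -0.0]
gripper_width: 0.37
gripper_force: 0.0
time: 14.08
position: [0.5741, 0.226, 0.1799]
orientation: [0.539, 0.564, -0.432, 0.452]
force: [0.2, -0.2, 0.7]
gripper_width: 0.691
gripper_force: 0.0
3195 [0.575 0.223 0.151] [-0.003  0.     1.   ]
```

The plate rests level, with its top at 0.151 against 0.1505 expected. Next I'll retreat and plan the latch.

```bash
python3 -m pendant '[[[-0.05,0,-0.012],[0,0,0],0.6],[[-0.1,0,-0.024],[0,0,0],0.6],[[-0.165,0,-0.038],[0,0,0],0.6],[[-0.165,0,-0.038],[0,0,0],0.6],[[-0.165,-0.2,-0.045],[0,0,0],0.6],[[-0.165,-0.5,-0.055],[0,0,0],0.6],[[-0.3,-0.75,-0.08],[0,0,0],0.6],[[-0.4,-0.9,-0.12],[0,0,0],0.6],[[-0.4,-0.9,-0.12],[0,0,0],0.6]]'
python3 - <<'E'
from plan import *
s=monitor.sense();q=s['joint_pos'];print(q)
Fo=np.array([.5748,.2317,.065]);Rz=R.from_euler('z',2.1,degrees=True)
def grip(a): b=np.radians(23)+a; return Fo+Rz.apply([-.048-.1*np.cos(b),0,.052+.1*np.sin(b)])
for lean in(0,15,30):
  for sg in(1,-1):
    z=Rz.apply([np.sin(np.radians(lean)),0,-np.cos(np.radians(lean))]);y=sg*Rz.apply([0,1,0]);M=np.c_[np.cross(y,z),y,z]
    x=ik(grip(0)+.005*z,M,q0=q,n=8);x2=ik(grip(.96)+.005*z,M,q0=x if x is not None else q,n=4)
    print(lean,sg,margin(x),x,margin(x2),x2);print('  pre',*delta(grip(0)-.07*z,M,s))
print([grip(a) for a in(0,.4,.95)])
E
```

```text
time: 15.25
position: [0.3928, 0.2244, 0.264]
orientation: [0.539, 0.566, -0.431, 0.452]
force: [1.1, -0.4, -0.0]
gripper_width: 0.803
gripper_force: 0.0
[-1.308  0.85   0.418  1.908  0.472  1.563 -1.089]
0 1 0.3778627542739752 [-0.205  0.494 -0.539  2.182  0.463  0.576  0.521] 0.571910534325943 [-0.113  0.482 -0.583  1.988  0.373  0.777  0.694]
  pre [0.185 0.211 0.041] [-0.33   0.334 -0.413]
0 -1 0.33479556993547277 [-0.898  0.479  0.424  2.225 -0.401  0.508 -1.696] 0.5255846515413527 [-0.848  0.457  0.455  2.034 -0.301  0.714 -1.739]
  pre [0.185 0.211 0.041] [0.335 0.331 0.419]
15 1 0.2039680014416847 [-0.463  0.418 -0.317  2.356  1.036  0.345 -0.114] 0.400137078075947 [-0.214  0.4   -0.524  2.16   0.743  0.536  0.295]
  pre [0.197 0.12  0.043] [-0.373  0.27  -0.358]
15 -1 0.031298881552550215 [-1.047  0.446  0.48   2.391 -0.403  0.141 -1.77 ] 0.2555564591068261 [-1.037  0.408  0.588  2.208 -0.291  0.366 -1.788]
  pre [0.197 0.12  0.043] [0.285 0.392 0.471]
30 1 0.04149827563981212 [-0.554  0.453 -0.385  2.519  1.872  0.573 -1.082] 0.22446772903857326 [-0.383  0.371 -0.425  2.336  1.499  0.484 -0.527]
  pre [0.231 0.036 0.05 ] [-0.409  0.206 -0.301]
30 -1 0.007458542081265396 [-1.083  0.466  0.353  2.553  2.452  0.31   1.516] 0.05660057797955931 [-0.808  0.349  0.128  2.362  1.538  0.268  2.573]
  pre [0.231 0.036 0.05 ] [0.228 0.452 0.521]
[array([0.435, 0.227, 0.156]), array([0.457, 0.227, 0.189]), array([0.505, 0.229, 0.215])]
```

```bash
cat >> plan.py <<'E'
Fo=np.array([.5748,.2317,.065]);Rz=R.from_euler('z',2.1,degrees=True)
def grip(a): b=np.radians(23)+a; return Fo+Rz.apply([-.048-.1*np.cos(b),0,.052+.1*np.sin(b)])
def ltool(lean):
    z=Rz.apply([np.sin(np.radians(lean)),0,-np.cos(np.radians(lean))]);y=Rz.apply([0,1,0]);return np.c_[np.cross(y,z),y,z]
E
python3 -c "
from plan import *
M=ltool(8);print(*delta(grip(0)-.12*M[:,2],M))"
```

```text
[-0.053  0.127 -0.013] [-0.353  0.3   -0.384]
```

```bash
python3 -m pendant '[[[-0.053,0.05,-0.013],[-0.035,0.03,-0.038],1],[[-0.053,0.1,-0.013],[-0.07,0.06,-0.077],1],[[-0.053,0.127,-0.013],[-0.106,0.09,-0.115],1],[[-0.053,0.127,-0.013],[-0.14,0.12,-0.154],1],[[-0.053,0.127,-0.013],[-0.177,0.15,-0.192],1],[[-0.053,0.127,-0.013],[-0.212,0.18,-0.23],1],[[-0.053,0.127,-0.013],[-0.247,0.21,-0.269],1],[[-0.053,0.127,-0.013],[-0.282,0.24,-0.307],1],[[-0.053,0.127,-0.013],[-0.318,0.27,-0.346],1],[[-0.053,0.127,-0.013],[-0.353,0.3,-0.384],1],[[-0.053,0.127,-0.013],[-0.353,0.3,-0.384],1],[[-0.053,0.127,-0.013],[-0.353,0.3,-0.384],1]]'; python3 -c "
from plan import *
M=ltool(8);s=monitor.sense();print(s['joint_pos']);print(*delta(grip(0)-.12*M[:,2],M))"
```

```text
time: 16.75
position: [0.4212, 0.2229, 0.2741]
orientation: [-0.014, 0.997, -0.0, 0.07]
force: [0.2, 0.4, -0.9]
gripper_width: 1.003
gripper_force: 0.0
[-0.604  0.203 -0.073  2.18   0.167  0.656  0.797]
[ 0.014  0.015 -0.006] [-0.001  0.    -0.003]
```

Run:
```python
from plan import *
p,im,d=snap('wrist','w2');C=cloud(p,d)
m=(im.max(2)<70)&(abs(C[...,0]-.433)<.035)&(abs(C[...,1]-.227)<.035)&(C[...,2]>.14)&(C[...,2]<.19)
q=C[m];print(len(q),q.mean(0) if len(q) else '',np.percentile(q,[2,98],axis=0) if len(q) else '',project(p,[grip(0)]))
pt=C[(abs(C[...,0]-.55)<.1)&(abs(C[...,1]-.23)<.07)&(C[...,2]>.14)&(C[...,2]<.16)];print(len(pt),np.median(pt,0) if len(pt) else '')
a=im;cv2.imwrite('pics/w2.png',a[:,:,::-1])
```

```text
799 [0.43  0.228 0.164] [[0.423 0.216 0.152]
 [0.442 0.241 0.168]] [[321.255 194.107]]
4761 [0.533 0.231 0.151]
```

View pics/w2.png

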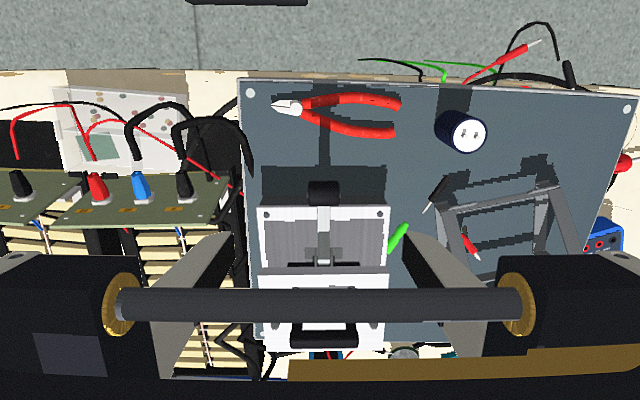

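```bash
python3 -m pendant '[[[0.014,0.02,0.2],[0,0,0],0.2],[[0.014,0.02,0.4],[0,0,0],0.2],[[0.014,0.02,0.55],[0,0,0],0.2],[[0.014,0.02,0.62],[0,0,0],0.2],[[0.014,0.02,0.62],[0,0,0],0.2],[[0.014,0.02,0.62],[0,0,0],0.2]]'; python3 -m pendant '[[[0,0,0],[0,0,0],-0.3],[[0,0,0],[0,0,0],-0.6],[[0,0,0],[0,0,0],-0.6],[[0,0,0],[0,0,0],-0.6],[[0,0,0],[0,0,0],-0.6]]' 20;  python3 - <<'E'
from plan import *
s=monitor.sense();R0=R.from_quat(s['orientation']);print(s['joint_pos'],grip(0),s['position'])
for a in(.12,.24,.36,.48,.6,.72,.84,.95,.97): print(a,R0.inv().apply(grip(a)-grip(0))/.2)
E
```

```text
time: 17.55
position: [0.4339, 0.2296, 0.1517]
orientation: [-0.017, 0.997, 0.0, 0.07]
force: [-0.0, -0.3, -0.2]
gripper_width: 0.602
gripper_force: 0.0
time: 18.18
position: [0.4339, 0.2274, 0.1512]
orientation: [-0.016, 0.997, -0.001, 0.07]
force: [-0.2, -6.0, 6.8]
gripper_width: 0.279
gripper_force: 20.0
[-0.65   0.417 -0.008  2.293  0.273  0.332  0.692] [0.435 0.227 0.156] [0.434 0.227 0.151]
0.12 [-0.034 -0.    -0.049]
0.24 [-0.073 -0.    -0.095]
0.36 [-0.118 -0.    -0.135]
0.48 [-0.167 -0.    -0.169]
0.6 [-0.22  -0.    -0.197]
0.72 [-0.276 -0.    -0.219]
0.84 [-0.334  0.    -0.234]
0.95 [-0.389  0.    -0.241]
0.97 [-0.399  0.    -0.242]
```

```bash
python3 -m pendant '[[[-0.017,-0.01,-0.025],[0,0,0],-0.9],[[-0.034,-0.01,-0.049],[0,0,0],-0.9],[[-0.053,-0.01,-0.073],[0,0,0],-0.9],[[-0.073,-0.01,-0.095],[0,0,0],-0.9],[[-0.095,-0.01,-0.116],[0,0,0],-0.9],[[-0.118,-0.01,-0.135],[0,0,0],-0.9],[[-0.118,-0.01,-0.135],[0,0,0],-0.9]]' 30
python3 - <<'E'
from plan import *
s=monitor.sense();R0=R.from_quat(s['orientation']);print(s['joint_pos'],grip(.36)+.005*R0.as_matrix()[:,2])
for a in(.42,.48,.54,.6,.66,.72,.78,.84,.9,.95,.97): print(a,R0.inv().apply(grip(a)-grip(.36))/.2)
E
```

```text
time: 19.05
position: [0.4536, 0.228, 0.1814]
orientation: [-0.017, 0.997, 0.0, 0.07]
force: [-1.1, 1.8, -1.1]
gripper_width: 0.276
gripper_force: 30.0
[-0.592  0.379 -0.05   2.228  0.24   0.431  0.754] [0.455 0.227 0.181]
0.42 [-0.024  0.    -0.018]
0.48 [-0.049  0.    -0.034]
0.54 [-0.075  0.    -0.049]
0.6 [-0.102  0.    -0.063]
0.66 [-0.13   0.    -0.074]
0.72 [-0.158  0.    -0.084]
0.78 [-0.187  0.    -0.092]
0.84 [-0.216  0.    -0.099]
0.9 [-0.246  0.    -0.104]
0.95 [-0.271  0.001 -0.106]
0.97 [-0.281  0.001 -0.107]
```

```bash
python3 -m pendant '[[[-0.024,0,-0.018],[0,0,0],-0.9],[[-0.049,0,-0.034],[0,0,0],-0.9],[[-0.075,0,-0.049],[0,0,0],-0.9],[[-0.102,0,-0.063],[0,0,0],-0.9],[[-0.13,0,-0.074],[0,0,0],-0.9],[[-0.13,0,-0.074],[0,0,0],-0.9]]' 40; python3 -m pendant '[[[-0.028,0,-0.01],[0,0,0],-0.9],[[-0.057,0,-0.018],[0,0,0],-0.9],[[-0.086,0,-0.025],[0,0,0],-0.9],[[-0.116,0,-0.03],[0,0,0],-0.9],[[-0.141,0,-0.032],[0,0,0],-0.9],[[-0.151,0,-0.033],[0,0,0],-0.9],[[-0.151,0,-0.033],[0,0,0],-0.9]]'
python3 - <<'E'
from plan import *
s=monitor.sense();R0=R.from_quat(s['orientation']);b=s['position']-.005*R0.as_matrix()[:,2];v=Rz.inv().apply(b-Fo)-[-.048,0,.052];print(s['joint_pos'],b,np.linalg.norm(v),np.arctan2(v[2],-v[0])-np.radians(23))
E
```

```text
time: 19.8
position: [0.4769, 0.2289, 0.1994]
orientation: [-0.017, 0.997, -0.0, 0.069]
force: [-3.4, 3.8, -4.1]
gripper_width: 0.276
gripper_force: 40.0
time: 20.68
position: [0.5056, 0.2299, 0.2104]
orientation: [-0.017, 0.997, -0.0, 0.069]
force: [-4.8, 3.8, -0.4]
gripper_width: 0.272
gripper_force: 40.0
[-0.512  0.385 -0.08   2.1    0.202  0.55   0.853] [0.505 0.23  0.215] 0.10074495307336796 0.9496932346907375
```

```bash
python3 -m pendant '[[[-0.01,0,0],[0,0,0],-0.9],[[-0.018,0,0.001],[0,0,0],-0.9],[[-0.018,0,0.001],[0,0,0],-0.9]]'
python3 - <<'E'
from plan import *
s=monitor.sense();R0=R.from_quat(s['orientation']);b=s['position']-.005*R0.as_matrix()[:,2];v=Rz.inv().apply(b-Fo)-[-.048,0,.052];print(b,np.linalg.norm(v),np.arctan2(v[2],-v[0])-np.radians(23))
E
```

```text
time: 21.05
position: [0.5092, 0.2301, 0.2111]
orientation: [-0.017, 0.997, -0.0, 0.07]
force: [-5.8, 2.7, 3.9]
gripper_width: 0.279
gripper_force: 40.0
[0.509 0.23  0.216] 0.10068953270601153 0.9869945949347548
```

```bash
python3 -m pendant '[[[0.008,0,0],[0,0,0],-0.9],[[0.008,0,0],[0,0,0],-0.3],[[0.008,0,0],[0,0,0],0],[[0.008,0,0],[0,0,0],0.4],[[0.008,0,0],[0,0,0],0.4],[[0.008,0,-0.1],[0,0,0],0.4],[[0.008,0,-0.3],[0,0,0],0.4],[[0.1,0,-0.4],[0,0,0],0.4],[[0.4,0,-0.45],[0,0,0],0.4],[[0.6,0,-0.45],[0,0,0],0.4],[[0.6,0,-0.45],[0,0,0],0.4]]' 10
python3 - <<'E'
from plan import *
p,im,d=snap('top','top6');C=cloud(p,d)
m=(C[...,2]>.13)&(C[...,2]<.16)&(abs(C[...,0]-.57)<.06)&(abs(C[...,1]-.23)<.07)
P=C[m];c=np.median(P,0);n=np.array([0,0,1.])
for k in range(4):
    r=(P-c)@n;P=P[abs(r)<.003];c=P.mean(0);n=np.linalg.svd(P-c,full_matrices=False)[2][2];n*=np.sign(n[2])
print(len(P),c,n)
a=cv2.resize(im[105:315,170:430],None,fx=3,fy=3,interpolation=cv2.INTER_CUBIC);cv2.imwrite('pics/top6c.png',a[:,:,::-1])
E
```

```text
time: 22.42
position: [0.3759, 0.2252, 0.2827]
orientation: [-0.018, 0.997, -0.0, 0.069]
force: [1.5, 0.7, 0.3]
gripper_width: 0.701
gripper_force: 0.0
4167 [0.575 0.232 0.149] [-0.004 -0.001  1.   ]
```

View pics/top6c.png

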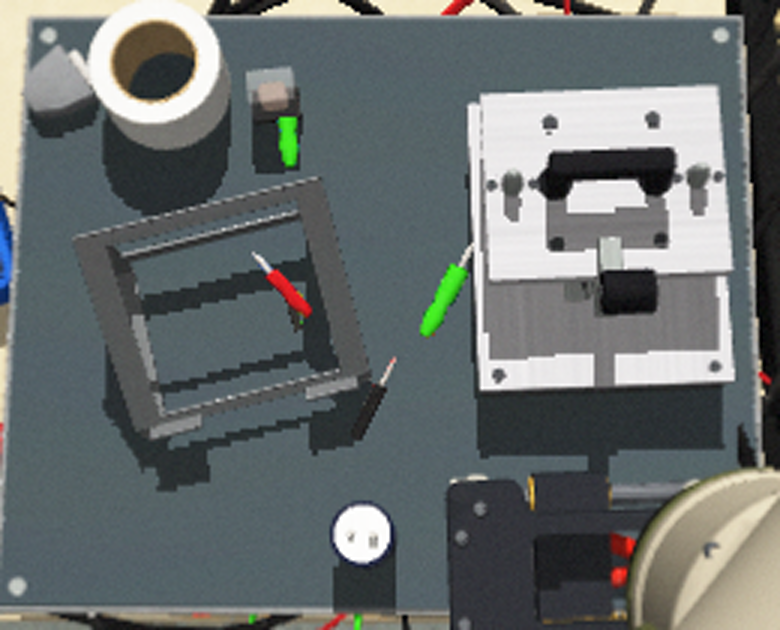

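The picture shows the plate on both pins at crop (512,183) and (700,175). The latch is over, with its grip at (628,291), and the capacitor and relay have not moved. I'm handing in.

```bash
python3 -c "
from plant import hand_in;print(hand_in())"
```

```text
the job is handed in; nothing more can be done
None
```

I set the press plate level over both guide pins, swung the hook latch fully shut and handed the job in at about 22 s; the last picture shows the capacitor and relay where they were, but the gripper hid the side cutters.

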